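Take the template plate off its dowels and lean it on the sloped rest

ROBOT

A 7-joint arm with a two-finger parallel gripper is mounted at the origin on a cart in front of the work surface, level with it; the furniture and walls round the work are solid. World frame = base frame: x ahead of the robot, y to its left, z up, the work surface at z = 0. Lengths are in m, angles in degrees, forces in N, time in s.
With the tool pointing down it reaches from about 0.425 to 0.875 m from the base axis. Payload 4.7 kg.
Tool frame: the origin (TCP) lies midway between the tips of the shut fingers; the grasp point (between the pads) lies 19 mm behind it; z points along the fingers, y is the line along which they close (so a half turn about z gives the same grasp; the last joint's range is limited). The gripper opens to 87 mm and grips with 3 to 60 N. Pads are 19 mm wide; open, the fingers measure 117 mm over their backs; the gripper's body (75 mm by 190 mm) begins 51 mm behind the grasp point.
Start: joints at [-73.104, 18.392, -4.016, 83.108, 1.295, 78.541, -3.26], TCP at [0.18, 0.625, 0.223] pointing down, gripper open.
Joint ranges: [-163.93, 163.93], [-17.29, 119.83], [-79.2, 71.16], [3.27, 140.29], [-89.18, 269.18], [5.43, 117.66], [-154.24, 154.24]. Speed limits (degrees/s): [147.25, 147.25, 180, 180, 180, 180, 180].

INTERFACE

Orientations are given as [roll, pitch, yaw] about the fixed x, y, z axes, in that order (R = Rz(yaw) Ry(pitch) Rx(roll)).
In Python, from cell import env gives the robot as it stands. The module is installed in compiled form; this text tells all that it offers.
- The arm moves only by the tool step_arm, never from a script. Its argument "rows" is a list of rows, each an object with "angular": the turn, a rotation vector about the tool's x, y, z in units of pi rad (1.0 is pi rad), a list of three; "slide": the shift along the tool's x, y, z in units of 500 mm (1.0 is 500 mm), a list of three; "jaw": the opening, from 0 (shut) to 1 (fully open). A call has 1 to 10 rows; each row shifts and turns the commanded pose from where the row before left it, along the tool's axes as they then stand; what a row does not reach is not made up. A row lasts 1/8 s, in which the tool goes at most 62.5 mm and 10.7 degrees, less where a joint would pass 70% of its speed; a pose out of reach is approached as far as the arm can. A call with a number of a shift or a turn outside -1 to 1 is refused whole. A call with a gripper value outside its range is refused whole. The fingers move at their own pace and stop on an object; "newtons" is the grip in N (left out, the last holds). Time passes only in rows, so rows that do not move let the fingers close. It gives the time, the measured TCP pose, the force, the opening and the grip force at its end, in the units of the state.
- env.get_obs(): the state, without advancing time (a new reading comes with each control period).
- env.read_camera(name): name is "scene" or "top"; returns the picture (480x640x3 uint8, red, green, blue); there is no depth.
- env.camera_info(name): a dict with "fx", "fy", "cx", "cy" (pixels), "R" (3x3) and "t" (3): a world point X has camera coordinates R X + t. Camera axes: x right, y down, z forward; pixel columns grow to the right and rows downward; lengths in m; the calibration is good to about 2 mm. A picture is of the moment at which its call begins. camera_info takes no time and is no camera call.
- env.sign_off(): hands the job in; it is judged then, once.
The state is a dict: "time_s": time; "qpos": joint angles; "joint_velocities": joint speeds; "effort": joint torques, N m; "tool_pos": TCP position; "tool_rot": TCP orientation; "force": force on the tool from outside, world axes, zero at the start; "wrist_torque": the same for the moment, N m; "grip_width": finger opening in m; "grasp_force": force on a finger pad.
Only numpy, scipy, OpenCV 4.12 (cv2) and the standard library are available. Lean on these libraries where they do the work, as an engineer would, in place of code of your own. Each camera call takes 0.05 s, during which the arm holds its last target. There are 200 camera calls.

TASK

Uncover the sample tray in the locating fixture: swing the latch fully clear of the template plate by its upright post, then lift the plate straight up by its bar handle, keeping it level until it is off both dowels. Lay it on the sloped rest with its long lower edge against the ledge and centred sideways, flat on the slope before you let go. Leave the latch open, and do not disturb the other things on the bench.

Things in the scene. Friction and masses are not known exactly. Their poses are not given: they have to be found in the camera images.
- fixture: Fixed aluminium fixture, base 172x196 mm, holding a flat tray. Origin on the bench under the centre of the plate's seat; -x side (with the latch) faces roughly to the robot. Two steel dowels 12 mm across at y = +74 and -74 mm, x = 0: the plate sits on shoulders at z = 39, dowel tips at z = 70, so it must rise 31 mm to be free. The latch's vertical pivot is at x = -70, y = 0 mm.
- latch (a joint): Angle (rad) of the dark steel swing latch about its vertical pivot. At 0 its nose points to the fixture's +x and traps the plate's front edge (starts 0 to 0.3); it grows anticlockwise seen from above, the post going from the fixture's -x side to its -y side. Stop at 1.6; the plate is free from 1.3. Stays where left; about 2 N at the post.
- latch_post (a point): Top centre of the latch's round black upright post, 16 mm across, 28 mm from the pivot, opposite to the nose. Its top is 98.5 mm and the latch arm's upper face 56.5 mm above the bench.
- plate: Loose aluminium plate 110 (x) x 172 (y) x 8 mm, 0.3 to 0.54 kg, with two long windows and two dowel holes 1.5 mm wider than the dowels. Origin at the centre of its underside, z up; starts seated, x and y as the fixture's. Black bar handle over its centre, 14 mm wide (x), 94 long (y), 25 to 45 mm above the underside, on round legs at y = +36 and -36 mm; pinch it across x at its middle.
- rest_bed: Sloped bed of the fixed grey rest, 130 mm up the slope (x) x 190 wide (y), at 30 degrees. Origin at the centre of the slope's face, 50 mm above the bench; x points up the slope, roughly to the robot's left (the slope faces right); z square out of it. Ledge at the low side: inner face x = -58, 12 mm high; no side walls. Plate against the ledge: origin at x = -3, z = 0 mm; a half turn is fine.
- timer: Bystander: white timer 68x62x19 mm on the bench; origin under its centre.
- petri_dish: Bystander: white petri dish, 60 mm across, 15 mm high; origin under its centre.
- buffer_bottle: Bystander: small bottle with a blue cap, 58 mm across, 108 mm high; origin under its centre.

How it is judged (in metres and radians):
On the way, in this order (a step that is already met when the one before it is completed fails the run):
1. the latch is swung clear (angle over 1.3 rad) while the plate still sits on its shoulders (value of joint latch above 1.3 rad and z of plate in the frame of fixture below 0.044 m and horizontal distance between plate and fixture below 0.006 m), for 0.1 s.
2. the plate is held level (within 0.12 rad) by the gripper above both dowel tips (z of plate in the frame of fixture above 0.071 m and angle between plate's own z axis and vertical below 0.12 rad and horizontal distance between plate and fixture below 0.03 m and contact force between the fingers and plate above 1 N), for 0.1 s.
3. the plate lies flat on the slope against the ledge, still held (angle between the z axis of plate and the z axis of rest_bed, either way round below 0.09 rad and angle between the y axis of plate and the y axis of rest_bed, either way round below 0.15 rad and x of plate in the frame of rest_bed between -0.01 and 0.004 m and y of plate in the frame of rest_bed between -0.025 and 0.025 m and z of plate in the frame of rest_bed between -0.004 and 0.005 m and contact force between the fingers and plate above 1 N), for 0.1 s.
At the end, for the whole second after the job is handed in: The plate lies at rest and released on the sloped bed: flat on it (within 0.09 rad, under 5 mm off), its lower long edge within 7 mm of the ledge, within 25 mm of the bed's middle sideways, its long side along the ledge (within 0.15 rad); the latch is still open (over 1.3 rad) (angle between the z axis of plate and the z axis of rest_bed, either way round below 0.09 rad and angle between the y axis of plate and the y axis of rest_bed, either way round below 0.15 rad and x of plate in the frame of rest_bed between -0.01 and 0.004 m and y of plate in the frame of rest_bed between -0.025 and 0.025 m and z of plate in the frame of rest_bed between -0.004 and 0.005 m and linear speed of plate below 0.02 m/s and value of joint latch above 1.3 rad); the robot touches nothing.
It fails at once if the plate is tilted more than 0.12 rad while it is still on the dowels (horizontal distance between plate and fixture below 0.02 m and z of plate in the frame of fixture below 0.069 m and angle between plate's own z axis and vertical above 0.12 rad).
It fails at once if the white timer is pushed more than 25 mm from its place (distance of timer from where it was at the start of the episode above 0.025 m).
It fails at once if the white petri dish is pushed more than 25 mm from its place (distance of petri_dish from where it was at the start of the episode above 0.025 m).
It fails at once if the buffer bottle is pushed more than 25 mm from its place (distance of buffer_bottle from where it was at the start of the episode above 0.025 m).
It also fails if it takes over 53 s, if anything falls off the work surface, if the arm or the gripper's body presses on something with over 40 N, if the wrist force passes 120 N, or if a joint passes its speed limit or range.

## Working session

There is one attempt and no reset: what is moved stays moved. The work goes in short steps, Python scripts to look and compute and a tool call to move; the robot and the scene stay as the last step left them, time stands still between calls to the robot, and variables do not carry over. Pictures are saved under pics/ and viewed, at most 10 in all, crops included, and the job is handed in when it is done.

Besides the shell and the picture viewer there is one more tool, called after "Request:" as name(argument=value, ...), one argument or row to a line, values as JSON. step_arm: Moves the arm, as the interface text tells. Shifts and turns lie within -1 to 1; 1 stands for 500 mm of shift or pi rad of turn. Its arguments: {"type":"object","properties":{"rows":{"type":"array"},"newtons":{"type":"number"}},"required":["rows"]}

```bash
mkdir -p pics; python3 - <<'E'
from cell import env
import cv2
for n in("scene","top"):
    cv2.imwrite(f"pics/{n}0.png",env.read_camera(n)[:,:,::-1]); print(n,env.camera_info(n))
print(env.get_obs())
E
```

```text
scene {'fx': 471.7555094227356, 'fy': 471.7555094227356, 'cx': 317.42467894577516, 'cy': 235.8669892564743, 'R': array([[ 0.6891804 , -0.72442455, -0.01547405],
       [-0.4007699 , -0.36330638, -0.84106597],
       [ 0.60366702,  0.58584771, -0.54071119]]), 't': array([-0.55264648,  0.20848966,  0.73482114])}
top {'fx': 511.29117541029444, 'fy': 511.29117541029444, 'cx': 318.81415302757966, 'cy': 231.9988176966043, 'R': array([[ 0.013585  , -0.99984451, -0.0112432 ],
       [-0.98597187, -0.01152407, -0.16651325],
       [ 0.16635779,  0.01334756, -0.98597511]]), 't': array([-0.27558361,  0.54863716,  0.91176304])}
{'time_s': 0.1, 'qpos': array([-73.10194394,  18.43538478,  -4.0169877 ,  83.16830792,
         1.29564518,  78.54116513,  -3.25810297]), 'joint_velocities': array([-0.01109918, -0.08361868, -0.07891519, -0.26286757, -0.10204647,
       -0.02747891,  0.02224091]), 'effort': array([-1.74525971e-04, -4.92572844e+01, -4.05953033e-01, -3.13401854e+01,
       -6.42274157e-02,  3.94182396e-02,  5.79898369e-05]), 'tool_pos': array([0.1800451 , 0.62404531, 0.22156114]), 'tool_rot': array([-1.79900418e+02,  5.65896155e-03,  1.63914960e+02]), 'force': array([0.2281454 , 0.5011023 , 0.55493343]), 'wrist_torque': array([-0.01155002,  0.01671776,  0.01033138]), 'grasp_force': 0.0, 'grip_width': 0.08682646245668474}
```

View pics/scene0.png

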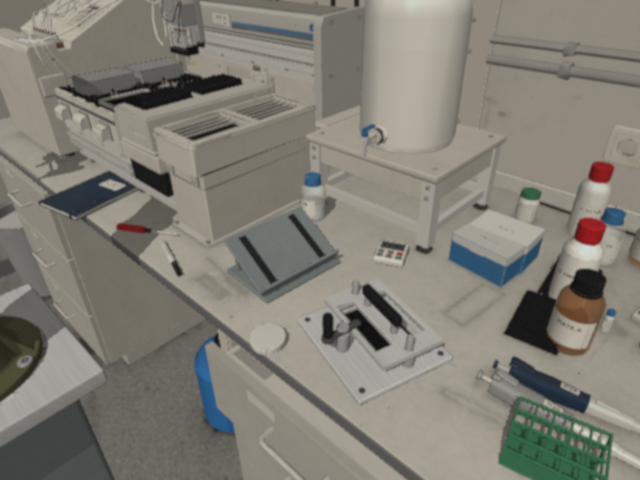

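View pics/top0.png

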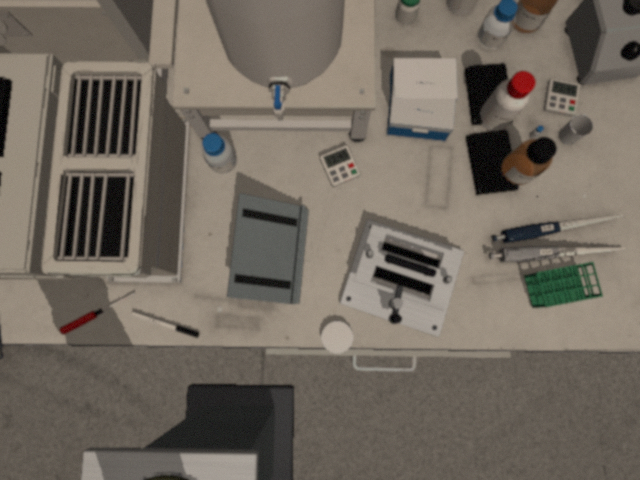

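The scene view shows the post near (327,328), the handle running (368,290)–(402,325) and the rest around (285,250). The top view shows the post at (396,318), the handle at about (410,262), the rest spanning (230–305, 195–300), the timer at (340,163), the petri dish at (337,336) and the bottle at (217,150). I'll enlarge both.

```bash
python3 - <<'E'
import cv2
t=cv2.imread("pics/top0.png")[180:345,215:475]; cv2.imwrite("pics/topc.png",cv2.resize(t,None,fx=3,fy=3,interpolation=cv2.INTER_CUBIC))
t=cv2.imread("pics/scene0.png")[200:400,210:465]; cv2.imwrite("pics/scenec.png",cv2.resize(t,None,fx=3,fy=3,interpolation=cv2.INTER_CUBIC))
E
```

```text
(no output)
```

View pics/topc.png

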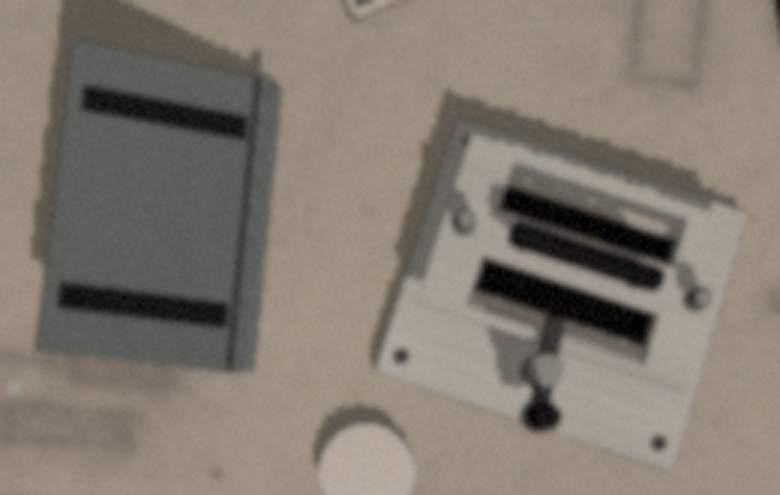

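View pics/scenec.png

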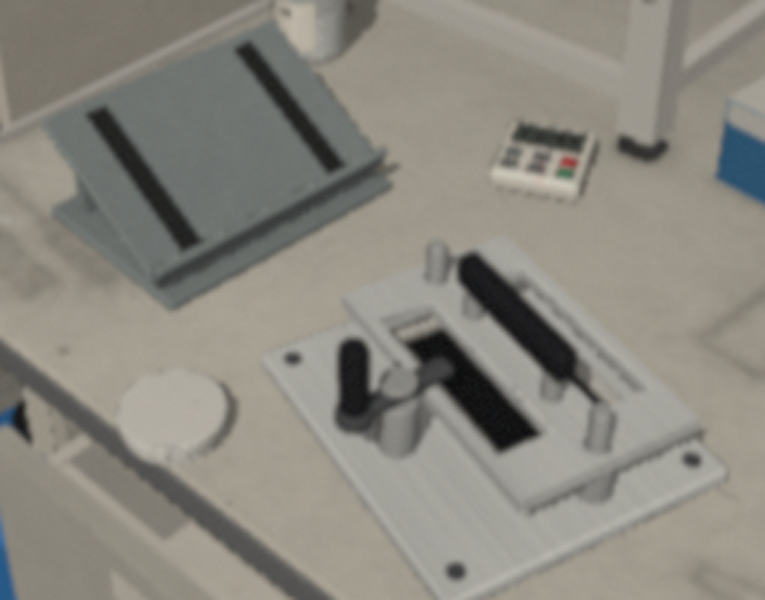

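The crops show the following, in top-crop and scene-crop pixels. The latch is nearly at 0, with the post top at top (540,415) and scene (352,347). The handle ends are at top (515,236)/(660,277) and the dowel tips at top (463,213)/(697,292). The bed has two dark strips, with its ledge towards the fixture. Next I'll triangulate these points.

```bash
cat > h.py <<'E'
import numpy as np, cv2
from cell import env
def cam(n):
    c=env.camera_info(n); K=np.array([[c["fx"],0,c["cx"]],[0,c["fy"],c["cy"]],[0,0,1]]); return K,np.array(c["R"]),np.array(c["t"])
C={n:cam(n) for n in("top","scene")}
def tri(pt,ps):
    P=[C[n][0]@np.c_[C[n][1],C[n][2]] for n in("top","scene")]
    X=cv2.triangulatePoints(P[0],P[1],np.float64(pt),np.float64(ps)).ravel(); X=X[:3]/X[3]
    return X, np.r_[proj("top",X)-pt, proj("scene",X)-ps]
def proj(n,X):
    K,R,t=C[n]; q=K@(R@X+t); return q[:2]/q[2]
def plane(n,p,z):
    K,R,t=C[n]; d=R.T@np.linalg.solve(K,[p[0],p[1],1]); o=-R.T@t; return o+d*(z-o[2])/d[2]
T=lambda u,v:np.array([215+(u-1)/3,180+(v-1)/3]); S=lambda u,v:np.array([210+(u-1)/3,200+(v-1)/3])
E
python3 - <<'E'
from h import *
pts=dict(hL=((515,234),(470,262)),hR=((660,275),(565,365)),dL=((464,211),(438,246)),dR=((698,290),(600,408)),post=((540,418),(352,347)),
f_up=((85,98),(247,46)),f_lo=((246,127),(332,168)),n_up=((60,294),(98,112)),n_lo=((226,315),(190,243)),
c_fu=((75,42),(275,22)),c_nu=((38,350),(48,125)),
led_f=((260,77),(383,155)),led_n=((232,370),(155,278)))
X={}
for k,(a,b) in pts.items():
    X[k],r=tri(T(*a),S(*b)); print(k,X[k].round(4),r.round(1))
# same by known heights
for k,z in dict(hL=.084,hR=.084,dL=.07,dR=.07,post=.0985).items():
    a,b=pts[k]; print(k,plane("top",T(*a),z).round(4),plane("scene",S(*b),z).round(4))
for a,b in (("hL","hR"),("dL","dR")):
    d=X[a]-X[b]; print((X[a]+X[b])/2,np.linalg.norm(d),np.degrees(np.arctan2(d[1],d[0]))-90)
# masks
for n in("top","scene"):
    im=cv2.imread(f"pics/{n}0.png"); m=(im.max(2)<60).astype(np.uint8)
    nn,l,s,c=cv2.connectedComponentsWithStats(m)
    roi=(215,180,475,345) if n=="top" else (210,200,465,400)
    for i in range(1,nn):
        if s[i,4]>25 and roi[0]<c[i][0]<roi[2] and roi[1]<c[i][1]<roi[3]:
            r=cv2.minAreaRect(np.argwhere(l==i)[:,::-1].astype(np.float32)); print(n,s[i],c[i].round(1),np.round(cv2.boxPoints(r),1).tolist())
E
```

```text
hL [ 0.503  -0.392   0.0782] [ 0.9 -0.9 -1.7  0.3]
hR [ 0.4781 -0.4763  0.0742] [-0.2  0.1  0.3 -0.1]
dL [ 0.5168 -0.3614  0.0653] [ 0.2 -0.2 -0.3  0. ]
dR [ 0.4709 -0.5013  0.0664] [ 0.3 -0.3 -0.6  0.1]
post [ 0.3955 -0.4034  0.0959] [ 1.1 -1.2 -2.2  0.3]
f_up [ 0.5835 -0.1326  0.0775] [ 1.1 -1.2 -1.7  0.2]
f_lo [ 0.5741 -0.2255  0.0251] [-0.1  0.1  0.1 -0. ]
n_up [ 0.464  -0.1214  0.0764] [ 0.7 -0.9 -1.3  0.1]
n_lo [ 0.455  -0.2162  0.0263] [ 0.3 -0.3 -0.5  0.1]
c_fu [ 0.6178 -0.1254  0.0793] [ 1.1 -1.2 -1.6  0.2]
c_nu [ 0.4315 -0.1104  0.0775] [ 1.  -1.4 -1.9  0.1]
led_f [ 0.6095 -0.2354  0.0215] [ 0.8 -0.8 -1.3  0.2]
led_n [ 0.4216 -0.2208  0.0215] [ 0.5 -0.6 -0.9  0.1]
hL [ 0.5006 -0.3896  0.084 ] [ 0.4996 -0.3978  0.084 ]
hR [ 0.4774 -0.4745  0.084 ] [ 0.4686 -0.4816  0.084 ]
dL [ 0.5159 -0.3607  0.07  ] [ 0.5126 -0.3654  0.07  ]
dR [ 0.4701 -0.4999  0.07  ] [ 0.4684 -0.5036  0.07  ]
post [ 0.3935 -0.4012  0.0985] [ 0.3961 -0.4073  0.0985]
[ 0.49053663 -0.43412926  0.0762163 ] 0.08805335907889808 -16.4753189275892
[ 0.49383064 -0.4313397   0.06588218] 0.14722327925728637 -18.18
[... 1477 characters left out ...]
[416.6000061035156, 251.1999969482422], [417.0, 246.8000030517578], [430.1000061035156, 248.0], [429.70001220703125, 252.39999389648438]]
scene [363 285  43  46 537] [382.7 306.2] [[359.5, 290.5], [367.0, 283.0], [409.5, 325.5], [402.0, 333.0]]
scene [346 311  43  39 559] [367.6 330. ] [[344.6000061035156, 315.29998779296875], [354.1000061035156, 306.5], [388.3999938964844, 343.6000061035156], [378.8999938964844, 352.3999938964844]]
scene [323 314  13  29 237] [328.1 327.8] [[323.0, 314.0], [335.0, 314.0], [335.0, 342.0], [323.0, 342.0]]
scene [215 335   5  11  31] [216.5 339.9] [[213.6999969482422, 335.5], [217.0, 334.79998779296875], [219.0, 345.0], [215.6999969482422, 345.70001220703125]]
```

```bash
python3 - <<'E'
from h import *
o=env.get_obs(); print(proj("scene",o["tool_pos"]),proj("top",o["tool_pos"]))
for p in((213,243),(180,238),(320,188),(45,200)):
    b=plane("scene",p,0); print(p,b.round(3),[ (z,proj("scene",b+[0,0,z]).round(0).tolist(),proj("top",b+[0,0,z]).round(0).tolist()) for z in(0,.1,.2,.25,.3)])
for p in((183,278),(48,272),(215,165),(340,178),(337,337)): print("top",p,plane("top",p,0).round(3),plane("top",p,.3).round(3))
E
```

```text
[-65.44624842 116.0189531 ] [-309.87866802  460.55457613]
(213, 243) [0.477 0.005 0.   ] [(0, [213.0, 243.0], [178.0, 272.0]), (0.1, [206.0, 203.0], [161.0, 267.0]), (0.2, [199.0, 157.0], [141.0, 261.0]), (0.25, [195.0, 133.0], [129.0, 257.0]), (0.3, [191.0, 106.0], [115.0, 253.0])]
(180, 238) [0.44  0.076 0.   ] [(0, [180.0, 238.0], [140.0, 291.0]), (0.1, [172.0, 198.0], [119.0, 288.0]), (0.2, [163.0, 154.0], [94.0, 284.0]), (0.25, [158.0, 129.0], [78.0, 282.0]), (0.3, [152.0, 104.0], [61.0, 280.0])]
(320, 188) [0.824 0.011 0.   ] [(0, [320.0, 188.0], [184.0, 104.0]), (0.1, [320.0, 152.0], [170.0, 81.0]), (0.2, [319.0, 113.0], [152.0, 54.0]), (0.25, [319.0, 92.0], [141.0, 38.0]), (0.3, [318.0, 70.0], [129.0, 19.0])]
(45, 200) [0.306 0.489 0.   ] [(0, [45.0, 200.0], [-82.0, 360.0]), (0.1, [32.0, 164.0], [-128.0, 364.0]), (0.2, [17.0, 124.0], [-186.0, 370.0]), (0.25, [9.0, 103.0], [-221.0, 374.0]), (0.3, [1.0, 80.0], [-261.0, 378.0])]
top (183, 278) [ 0.466 -0.006  0.   ] [ 0.444 -0.09   0.3  ]
top (48, 272) [0.475 0.257 0.   ] [0.45  0.094 0.3  ]
top (215, 165) [ 0.694 -0.058  0.   ] [ 0.602 -0.126  0.3  ]
top (340, 178) [ 0.669 -0.309  0.   ] [ 0.585 -0.3    0.3  ]
top (337, 337) [ 0.359 -0.305  0.   ] [ 0.369 -0.298  0.3  ]
```

Machine box near (0.48, 0.0) is about 0.2 high, so I'll lift, retract, and swing round above it.

Request:
step_arm(
  rows=[
    {"angular":[0,0,0],"slide":[0,0,-0.12],"jaw":1},
    {"angular":[0,0,0],"slide":[0,0,-0.12],"jaw":1},
    {"angular":[0,0,0],"slide":[0,0,-0.12],"jaw":1},
    {"angular":[0,0,0],"slide":[0,-0.08,-0.05],"jaw":1},
    {"angular":[0,0,0],"slide":[0,-0.1,0],"jaw":1},
    {"angular":[0,0,0],"slide":[0,-0.1,0],"jaw":1},
  ],
  newtons=20,
)

```text
time_s: 0.85
tool_pos: [0.141, 0.4887, 0.4274]
tool_rot: [-180.0, 0.0, 163.9]
force: [0.0, 0.5, 0.5]
grip_width: 0.0869
grasp_force: 0.0
```

Request:
step_arm(
  rows=[
    {"angular":[0,0,0.0389],"slide":[-0.122,-0.0074,0],"jaw":1},
    {"angular":[0,0,0.0389],"slide":[-0.122,-0.0074,0],"jaw":1},
    {"angular":[0,0,0.0389],"slide":[-0.122,-0.0074,0],"jaw":1},
    {"angular":[0,0,0.0389],"slide":[-0.122,-0.0074,0],"jaw":1},
    {"angular":[0,0,0.0389],"slide":[-0.122,-0.0074,0],"jaw":1},
    {"angular":[0,0,0.0389],"slide":[-0.122,-0.0074,0],"jaw":1},
    {"angular":[0,0,0.0389],"slide":[-0.122,-0.0074,0],"jaw":1},
    {"angular":[0,0,0.0389],"slide":[-0.122,-0.0074,0],"jaw":1},
    {"angular":[0,0,0.0389],"slide":[-0.122,-0.0074,0],"jaw":1},
    {"angular":[0,0,0.0389],"slide":[-0.122,-0.0074,0],"jaw":1},
  ],
)

```text
time_s: 2.1
tool_pos: [0.5024, 0.0414, 0.427]
tool_rot: [-180.0, 0.0, 93.7]
force: [0.1, 0.8, 0.1]
grip_width: 0.0869
grasp_force: 0.0
```

Request:
step_arm(
  rows=[
    {"angular":[0,0,0.0389],"slide":[-0.122,-0.0074,0],"jaw":1},
    {"angular":[0,0,0.0389],"slide":[-0.122,-0.0074,0],"jaw":1},
    {"angular":[0,0,0.0389],"slide":[-0.122,-0.0074,0],"jaw":1},
    {"angular":[0,0,0.0389],"slide":[-0.122,-0.0074,0],"jaw":1},
    {"angular":[0,0,0.0389],"slide":[-0.122,-0.0074,0],"jaw":1},
    {"angular":[0,0,0.0389],"slide":[-0.122,-0.0074,0],"jaw":1},
    {"angular":[0,0,0.0389],"slide":[-0.122,-0.0074,0],"jaw":1},
  ],
)

```text
time_s: 2.98
tool_pos: [0.3547, -0.3467, 0.4271]
tool_rot: [-180.0, 0.0, 44.6]
force: [0.3, -0.7, 0.2]
grip_width: 0.087
grasp_force: 0.0
```

Request:
step_arm(
  rows=[
    {"angular":[0,0,0],"slide":[-0.0115,0.0687,0.1],"jaw":1},
    {"angular":[0,0,0],"slide":[-0.0115,0.0687,0.1],"jaw":1},
    {"angular":[0,0,0.0489],"slide":[0,0,0.12],"jaw":1},
    {"angular":[0,0,0.0489],"slide":[0,0,0.12],"jaw":1},
    {"angular":[0,0,0],"slide":[0,0,0.12],"jaw":1},
    {"angular":[0,0,0],"slide":[0,0,0.04],"jaw":1},
    {"angular":[0,0,0],"slide":[0,0,0],"jaw":1},
  ],
)

```text
time_s: 3.85
tool_pos: [0.3963, -0.4019, 0.1274]
tool_rot: [-179.9, 0.1, 27.3]
force: [0.7, 0.2, 0.9]
grip_width: 0.0871
grasp_force: 0.0
```

```bash
python3 - <<'E'
from h import *
a=env.read_camera("top")[:,:,::-1]; b=env.read_camera("scene")[:,:,::-1]
f=lambda i:cv2.resize(i,None,fx=2,fy=2,interpolation=cv2.INTER_CUBIC)
cv2.imwrite("pics/p1.png",np.hstack([f(a[190:390,300:480]),f(b[220:420,270:470])]))
o=env.get_obs(); print(o["tool_pos"],o["tool_rot"],o["qpos"])
E
```

```text
[ 0.39762349 -0.4033083   0.12975002] [ 1.79825226e+02 -7.96932693e-02  2.72799498e+01] [ -7.81387539  18.91566632  60.04646461 103.818256   -17.77253989
  67.29195999  -4.88352216]
```

View pics/p1.png

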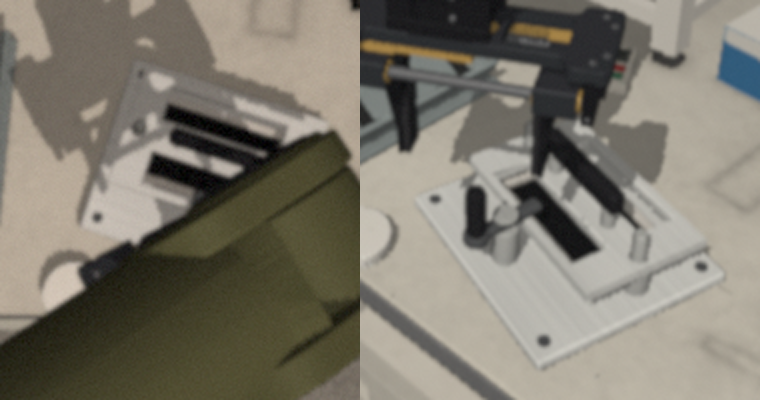

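The fingers straddle the post (scene panel: tips at (405,140)/(543,170), post top at (476,190)). I'll go down and pinch.

Request:
step_arm(
  rows=[
    {"angular":[0,0,0],"slide":[0,0,0.065],"jaw":1},
    {"angular":[0,0,0],"slide":[0,0,0.06],"jaw":1},
    {"angular":[0,0,0],"slide":[0,0,0],"jaw":0},
    {"angular":[0,0,0],"slide":[0,0,0],"jaw":0},
    {"angular":[0,0,0],"slide":[0,0,0],"jaw":0},
    {"angular":[0,0,0],"slide":[0,0,0],"jaw":0},
  ],
  newtons=10,
)

```text
time_s: 4.7
tool_pos: [0.3972, -0.4024, 0.0661]
tool_rot: [179.9, -0.1, 27.3]
force: [0.3, 0.4, -0.8]
grip_width: 0.0551
grasp_force: 0.0
```

Request:
step_arm(
  rows=[
    {"angular":[0,0,0],"slide":[0,0,0],"jaw":0},
    {"angular":[0,0,0],"slide":[0,0,0],"jaw":0},
    {"angular":[0,0,0],"slide":[0,0,0],"jaw":0},
    {"angular":[0,0,0],"slide":[0,0,0],"jaw":0},
    {"angular":[0,0,0],"slide":[0,0,0],"jaw":0},
    {"angular":[0,0,0],"slide":[0,0,0],"jaw":0},
  ],
)

```text
time_s: 5.45
tool_pos: [0.3978, -0.4029, 0.0653]
tool_rot: [179.8, -0.0, 27.3]
force: [3.8, -4.1, -3.7]
grip_width: 0.0155
grasp_force: 10.0
```

Request:
step_arm(
  rows=[
    {"angular":[0,0,0],"slide":[-0.005,0.0083,0],"jaw":0},
    {"angular":[0,0,0],"slide":[-0.005,0.0083,0],"jaw":0},
    {"angular":[0,0,0],"slide":[-0.002,0.0096,0],"jaw":0},
    {"angular":[0,0,0],"slide":[-0.002,0.0096,0],"jaw":0},
  ],
)

```text
time_s: 5.95
tool_pos: [0.3948, -0.4197, 0.0646]
tool_rot: [-179.5, 0.2, 27.2]
force: [-6.6, 5.0, 6.8]
grip_width: 0.0154
grasp_force: 10.0
```

Request:
step_arm(
  rows=[
    {"angular":[0,0,0],"slide":[0.0015,0.0095,0],"jaw":0},
    {"angular":[0,0,0],"slide":[0.0015,0.0095,0],"jaw":0},
    {"angular":[0,0,0],"slide":[0.0053,0.0094,0],"jaw":0},
    {"angular":[0,0,0],"slide":[0.0053,0.0094,0],"jaw":0},
    {"angular":[0,0,0],"slide":[0,0,0],"jaw":0},
  ],
)

```text
time_s: 6.58
tool_pos: [0.4093, -0.4347, 0.0641]
tool_rot: [-179.7, 0.3, 27.2]
force: [-5.5, 0.9, 2.5]
grip_width: 0.0152
grasp_force: 10.0
```

Request:
step_arm(
  rows=[
    {"angular":[0,0,0],"slide":[0.007,0.006,0],"jaw":0},
    {"angular":[0,0,0],"slide":[0.007,0.006,0],"jaw":0},
    {"angular":[0,0,0],"slide":[0,0,0],"jaw":0},
  ],
)

```text
time_s: 6.95
tool_pos: [0.4185, -0.4369, 0.0641]
tool_rot: [-179.7, 0.2, 27.2]
force: [-3.8, 1.4, 0.3]
grip_width: 0.0156
grasp_force: 10.0
```

Request:
step_arm(
  rows=[
    {"angular":[0,0,0],"slide":[0,0,0],"jaw":0.5},
    {"angular":[0,0,0],"slide":[0,0,0],"jaw":0.5},
    {"angular":[0,0,0],"slide":[0,0,0],"jaw":0.5},
    {"angular":[0,0,0],"slide":[0,0,0],"jaw":0.5},
    {"angular":[0,0,0],"slide":[0,0,-0.1],"jaw":0.6},
    {"angular":[0,0,0],"slide":[0,0,-0.1],"jaw":0.6},
    {"angular":[0,0,0],"slide":[0,0,-0.08],"jaw":0.6},
    {"angular":[0,0,0],"slide":[-0.1,0,-0.02],"jaw":0.6},
    {"angular":[0,0,0],"slide":[-0.1,0,-0.02],"jaw":0.6},
  ],
)

```text
time_s: 8.07
tool_pos: [0.3329, -0.4832, 0.2259]
tool_rot: [179.9, -0.0, 27.4]
force: [0.2, -0.2, -0.4]
grip_width: 0.0521
grasp_force: 0.0
```

```bash
python3 - <<'E'
from h import *
a=env.read_camera("top")[:,:,::-1]; b=env.read_camera("scene")[:,:,::-1]
cv2.imwrite("pics/t2.png",a);cv2.imwrite("pics/s2.png",b)
f=lambda i:cv2.resize(i,None,fx=2,fy=2,interpolation=cv2.INTER_CUBIC)
cv2.imwrite("pics/p2.png",np.hstack([f(a[190:390,300:480]),f(b[220:420,270:470])]))
o=env.get_obs(); print(o["tool_pos"],o["tool_rot"],o["qpos"],o["force"])
E
```

```text
[ 0.32633248 -0.48709504  0.22714712] [1.79819253e+02 6.25430324e-02 2.66811766e+01] [  1.5455466   17.1598978   63.08801185  94.10413494 -15.52843968
  78.1863129    3.45435972] [-0.3314338  -0.05275966 -0.18507768]
```

View pics/p2.png

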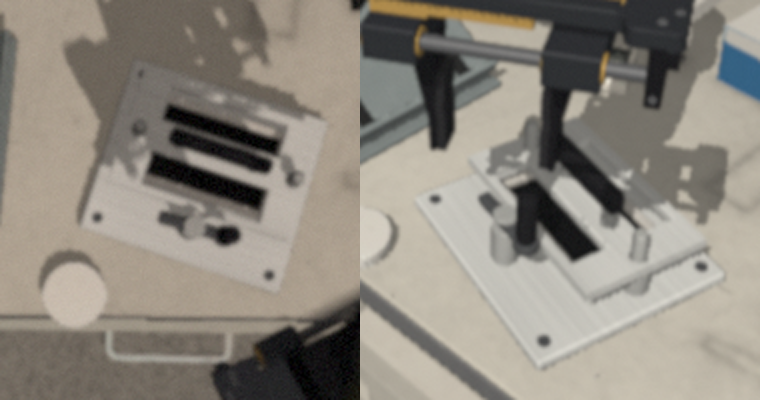

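Latch is open, about 90° round, with the post at top panel (228,235). The plate is unmoved. Now a quick refinement of the fixture yaw and handle position.

```bash
python3 - <<'E'
from h import *
q=lambda u,v:(300+(u-.5)/2,190+(v-.5)/2); s=lambda u,v:(270+(u-360-.5)/2,220+(v-.5)/2)
def yw(a,b): d=a-b; return np.degrees(np.arctan2(d[1],d[0]))
a,b,c=[plane("top",q(*p),.012) for p in((97,217),(268,275),(140,73))]
print("holes",a,b,c,yw(a,b)-90,yw(c,a))
a,b=[plane("scene",s(*p),.012) for p in((435,199),(543,341))]; print(a,b,yw(a,b)-90)
a,b=[plane("top",q(*p),.083) for p in((170,136),(272,162))]; print("handle",(a+b)/2,np.linalg.norm(a-b),yw(a,b)-90)
im=cv2.imread("pics/t2.png"); m=(im.max(2)<60).astype(np.uint8); n,l,st,c=cv2.connectedComponentsWithStats(m)
for i in range(1,n):
    if st[i,4]>100 and 370<c[i][0]<440 and 235<c[i][1]<300:
        r=cv2.minAreaRect(np.argwhere(l==i)[:,::-1].astype(np.float32)); print(st[i],c[i],r)
E
```

```text
holes [ 0.43109942 -0.3256018   0.012     ] [ 0.37935529 -0.48567014  0.012     ] [ 0.56998983 -0.36664404  0.012     ] -17.914085141844026 -16.46245680670425
[ 0.4358913  -0.32459161  0.012     ] [ 0.38326137 -0.48513911  0.012     ] -18.149937291453426
handle [ 0.489567   -0.43176473  0.083     ] 0.09243089930120929 -13.765226842594572
[382 243  57  24 448] [409.88169643 254.35267857] ((410.2500305175781, 254.75), (58.50213623046875, 8.221921920776367), 18.434947967529297)
[385 254  50  22 355] [408.89295775 264.45915493] ((409.5000305175781, 265.0), (51.54512405395508, 7.905694007873535), 18.434947967529297)
[374 267  58  28 575] [402.3773913  280.24347826] ((402.79998779296875, 280.1000061035156), (58.502132415771484, 10.435514450073242), 18.43494987487793)
```

Request:
step_arm(
  rows=[
    {"angular":[0,0,0],"slide":[0.115,0.0174,0],"jaw":0.6},
    {"angular":[0,0,0],"slide":[0.115,0.0174,0],"jaw":0.6},
    {"angular":[0,0,0],"slide":[0.115,0.0174,0],"jaw":0.6},
    {"angular":[0,0,-0.05],"slide":[0,0,0.04],"jaw":0.6},
    {"angular":[0,0,-0.05],"slide":[0,0,0.04],"jaw":0.6},
    {"angular":[0,0,-0.05],"slide":[0,0,0.04],"jaw":0.6},
    {"angular":[0,0,-0.05],"slide":[0,0,0.04],"jaw":0.6},
    {"angular":[0,0,-0.05],"slide":[0,0,0.02],"jaw":0.6},
    {"angular":[0,0,0],"slide":[0,0,0],"jaw":0.6},
  ],
)

```text
time_s: 9.3
tool_pos: [0.4985, -0.4261, 0.1341]
tool_rot: [-179.9, -0.1, 72.2]
force: [1.2, -0.3, -0.2]
grip_width: 0.052
grasp_force: 0.0
```

```bash
python3 - <<'E'
from h import *
o=env.get_obs(); print(o["tool_pos"],o["tool_rot"],o["qpos"],o["force"])
E
```

```text
[ 0.49847038 -0.42609735  0.13406595] [-1.79917070e+02 -6.66185913e-02  7.21920986e+01] [  4.07694035  27.55666837  45.64633732  89.87933955 -20.45421392
  71.34966777  35.30882129] [ 1.1555624  -0.32092313 -0.16407225]
```

Request:
step_arm(
  rows=[
    {"angular":[0,0,0],"slide":[-0.0154,-0.0088,0.04],"jaw":0.6},
    {"angular":[0,0,0],"slide":[0,0,0.06],"jaw":0.6},
    {"angular":[0,0,0],"slide":[0,0,0.056],"jaw":0.6},
    {"angular":[0,0,0],"slide":[0,0,0],"jaw":0.6},
    {"angular":[0,0,0],"slide":[0,0,0],"jaw":0},
    {"angular":[0,0,0],"slide":[0,0,0],"jaw":0},
    {"angular":[0,0,0],"slide":[0,0,0],"jaw":0},
    {"angular":[0,0,0],"slide":[0,0,0],"jaw":0},
  ],
  newtons=8,
)

```text
time_s: 10.3
tool_pos: [0.4924, -0.433, 0.0576]
tool_rot: [179.9, 0.0, 72.3]
force: [0.2, -0.5, 0.1]
grip_width: 0.0199
grasp_force: 0.0
```

Request:
step_arm(
  rows=[
    {"angular":[0,0,0],"slide":[0,0,0],"jaw":0},
    {"angular":[0,0,0],"slide":[0,0,0],"jaw":0},
  ],
)

```text
time_s: 10.55
tool_pos: [0.4911, -0.4327, 0.0569]
tool_rot: [-179.9, -0.0, 72.2]
force: [-3.1, 1.4, 2.2]
grip_width: 0.0141
grasp_force: 8.0
```

Request:
step_arm(
  rows=[
    {"angular":[0,0,0],"slide":[0,-0.003,0],"jaw":0},
    {"angular":[0,0,0],"slide":[0,0,0],"jaw":0},
    {"angular":[0,0,0],"slide":[0,0,-0.01],"jaw":0},
    {"angular":[0,0,0],"slide":[0,0,-0.01],"jaw":0},
  ],
  newtons=45,
)

```text
time_s: 11.05
tool_pos: [0.4905, -0.4318, 0.0667]
tool_rot: [-179.9, -0.0, 72.3]
force: [-0.6, -0.5, -4.2]
grip_width: 0.0134
grasp_force: 44.8
```

Request:
step_arm(
  rows=[
    {"angular":[0,0,0],"slide":[0,0,-0.015],"jaw":0},
    {"angular":[0,0,0],"slide":[0,0,-0.015],"jaw":0},
    {"angular":[0,0,0],"slide":[0,0,-0.015],"jaw":0},
    {"angular":[0,0,0],"slide":[0,0,-0.015],"jaw":0},
    {"angular":[0,0,0],"slide":[0,0,-0.02],"jaw":0},
    {"angular":[0,0,0],"slide":[0,0,0],"jaw":0},
    {"angular":[0,0,0],"slide":[0,0,0],"jaw":0},
    {"angular":[0,0,0],"slide":[0,0,-0.1],"jaw":0},
    {"angular":[0,0,0],"slide":[0,0,-0.1],"jaw":0},
    {"angular":[0,0,0],"slide":[0,0,-0.1],"jaw":0},
  ],
)

```text
time_s: 12.3
tool_pos: [0.4903, -0.4322, 0.258]
tool_rot: [-180.0, -0.0, 72.3]
force: [1.2, 0.4, -4.7]
grip_width: 0.0134
grasp_force: 44.8
```

```bash
python3 - <<'E'
from h import *
o=env.get_obs(); print(o["tool_pos"],o["tool_rot"],o["qpos"],o["force"])
from scipy.spatial.transform import Rotation as Ro
# targets: plate yaw -94.7 (half-turn) on bed: bed axes
psi=np.radians(85.3); s=np.radians(30)
bx=np.array([np.cos(psi)*np.cos(s),np.sin(psi)*np.cos(s),np.sin(s)]); bz=np.array([-np.cos(psi)*np.sin(s),-np.sin(psi)*np.sin(s),np.cos(s)]); by=np.cross(bz,bx)
o0=np.array([.5205,-.1735,.050])
# tool: z=-bz, tool y along -bx or bx, now tool y = plate x
Rn=Ro.from_euler("xyz",o["tool_rot"],degrees=True)
for sg in(1,-1):
    ty=sg*bx; tz=-bz; tx=np.cross(ty,tz); Rt=Ro.from_matrix(np.c_[tx,ty,tz])
    d=(Rn.inv()*Rt).as_rotvec(); print(sg,Rt.as_euler("xyz",degrees=True),"rotvec tool deg",np.degrees(d))
    h=.035-.019   # tcp above underside along bed z
    for up in(0.0,.01,.08): print(up,(o0-.003*bx+(h+.0015+up)*bz).round(4))
E
```

```text
[ 0.4902977  -0.43215988  0.25797208] [-1.79952207e+02 -2.10568909e-02  7.22634971e+01] [  3.56626176  22.88811824  48.26696049  80.95629024 -16.97127667
  83.68614466  33.69230454] [ 1.19700483  0.44442241 -4.73157094]
1 [150.    0.  175.3] rotvec tool deg [ -21.39782965   26.84315331 -100.40614866]
0.0 [ 0.5196 -0.1848  0.0637]
0.01 [ 0.5192 -0.1898  0.0723]
0.08 [ 0.5163 -0.2247  0.1329]
-1 [-150.     0.    -4.7] rotvec tool deg [25.2555259  20.1322637  75.07879811]
0.0 [ 0.5196 -0.1848  0.0637]
0.01 [ 0.5192 -0.1898  0.0723]
0.08 [ 0.5163 -0.2247  0.1329]
```

Request:
step_arm(
  rows=[
    {"angular":[0,0,0],"slide":[0.092,-0.0158,0],"jaw":0},
    {"angular":[0,0,0],"slide":[0.092,-0.0158,0],"jaw":0},
    {"angular":[0,0,0],"slide":[0.092,-0.0158,0],"jaw":0},
    {"angular":[0,0,0],"slide":[0.092,-0.0158,0],"jaw":0},
    {"angular":[0,0,0.0535],"slide":[0,0,0],"jaw":0},
    {"angular":[0,0,0.0535],"slide":[0,0,0],"jaw":0},
    {"angular":[0,0,0.0535],"slide":[0,0,0],"jaw":0},
    {"angular":[0,0,0.0535],"slide":[0,0,0],"jaw":0},
  ],
)

```text
time_s: 13.3
tool_pos: [0.5161, -0.2476, 0.2566]
tool_rot: [-180.0, 0.0, 33.4]
force: [-1.0, 0.4, -3.9]
grip_width: 0.0136
grasp_force: 44.8
```

Request:
step_arm(
  rows=[
    {"angular":[0,0,0.0535],"slide":[0,0,0],"jaw":0},
    {"angular":[0,0,0.0535],"slide":[0,0,0],"jaw":0},
    {"angular":[0,0,0.0535],"slide":[0,0,0],"jaw":0},
    {"angular":[0,0,0.0535],"slide":[0,0,0],"jaw":0},
    {"angular":[0.04,0,0],"slide":[0,0,0],"jaw":0},
    {"angular":[0.04,0,0],"slide":[0,0,0],"jaw":0},
    {"angular":[0.04,0,0],"slide":[0,0,0],"jaw":0},
    {"angular":[0.0467,0,0],"slide":[0,0,0],"jaw":0},
    {"angular":[0,0,0],"slide":[0,0,0],"jaw":0},
  ],
)

```text
time_s: 14.42
tool_pos: [0.5143, -0.2516, 0.2542]
tool_rot: [-150.2, 0.3, -5.2]
force: [0.2, 0.2, -4.8]
grip_width: 0.0136
grasp_force: 44.9
```

```bash
python3 - <<'E'
from h import *
o=env.get_obs(); print(o["tool_pos"],o["tool_rot"],o["qpos"],o["force"],o["grip_width"])
b=env.read_camera("scene")[:,:,::-1]; a=env.read_camera("top")[:,:,::-1]
f=lambda i:cv2.resize(i,None,fx=2,fy=2,interpolation=cv2.INTER_CUBIC)
cv2.imwrite("pics/p3.png",np.hstack([f(a[130:360,190:390]),f(b[130:360,190:390])]))
E
```

```text
[ 0.51433952 -0.2516287   0.25419473] [-150.17576541    0.31631394   -5.19191519] [  1.73626338  26.59521162  50.98122791  84.17737652 -40.2087946
 101.77808506 -41.7607518 ] [ 0.19007636  0.15130246 -4.80055463] 0.013558657247371887
```

View pics/p3.png

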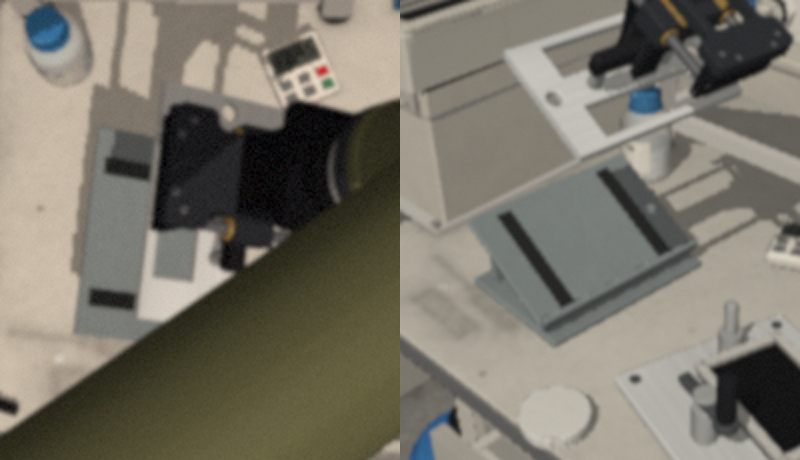

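The plate is held parallel to the slope and clear of everything. Now I'll approach along the slope normal, about 10 mm upslope of the ledge.

Request:
step_arm(
  rows=[
    {"angular":[0,0,0],"slide":[0,0.0137,0.089],"jaw":0},
    {"angular":[0,0,0],"slide":[0,0.0137,0.089],"jaw":0},
    {"angular":[0,0,0],"slide":[0,0.0137,0.089],"jaw":0},
    {"angular":[0,0,0],"slide":[0,0.0137,0.079],"jaw":0},
    {"angular":[0,0,0],"slide":[0,0,0],"jaw":0},
    {"angular":[0,0,0],"slide":[0,0,0],"jaw":0},
  ],
)

```text
time_s: 15.28
tool_pos: [0.5232, -0.1851, 0.0957]
tool_rot: [-150.1, -0.2, -4.7]
force: [-1.1, -0.5, -3.5]
grip_width: 0.0138
grasp_force: 44.9
```

```bash
cat >> h.py <<'E'
B=np.array([[.0710,.8631,.5],[-.9966,.0820,0],[-.0410,-.4983,.866]]); O0=np.array([.5205,-.1735,.050])
def bed():
    o=env.get_obs(); print("bed xyz",(B@(o["tool_pos"]-O0)).round(4),"rot",o["tool_rot"].round(2),"F bed",(B@o["force"]).round(1),"tq",o["wrist_torque"].round(2),"q",o["qpos"].round(0),"t",o["time_s"])
E
python3 -c "from h import *; bed()"
```

```text
bed xyz [ 0.013  -0.0036  0.0453] rot [-150.1    -0.19   -4.66] F bed [-2.3  1.1 -2.7] tq [-1.18  0.21 -0.03] q [ -3.  30.  47.  99. -45.  85. -37.] t 15.275
```

Request:
step_arm(
  rows=[
    {"angular":[0,0,0],"slide":[0,0.005,0.02],"jaw":0},
    {"angular":[0,0,0],"slide":[0,0.005,0.02],"jaw":0},
    {"angular":[0,0,0],"slide":[0,0,0.005],"jaw":0},
    {"angular":[0,0,0],"slide":[0,0,0],"jaw":0},
  ],
)

```text
time_s: 15.78
tool_pos: [0.5222, -0.178, 0.0713]
tool_rot: [-150.0, 0.0, -4.8]
force: [0.9, 0.2, -4.7]
grip_width: 0.0138
grasp_force: 44.9
```

```bash
python3 -c "from h import *; bed()"
```

```text
bed xyz [ 0.0069 -0.0021  0.0206] rot [-1.4998e+02  3.0000e-02 -4.7700e+00] F bed [-2.1 -0.9 -4.2] tq [-1.15  0.21 -0.03] q [ -3.  32.  46. 100. -46.  83. -36.] t 15.775
```

Request:
step_arm(
  rows=[
    {"angular":[0,0,0],"slide":[0,0,0.003],"jaw":0},
    {"angular":[0,0,0],"slide":[0,0,0.003],"jaw":0},
    {"angular":[0,0,0],"slide":[0,0,0],"jaw":0},
  ],
)

```text
time_s: 16.15
tool_pos: [0.5226, -0.1769, 0.0693]
tool_rot: [-150.0, -0.0, -4.8]
force: [-0.3, -0.5, -2.6]
grip_width: 0.0136
grasp_force: 44.9
```

```bash
python3 -c "from h import *; bed()"
```

```text
bed xyz [ 0.0068 -0.0024  0.0183] rot [-1.5001e+02 -4.0000e-02 -4.7800e+00] F bed [-1.8  0.2 -2. ] tq [-1.19  0.34  0.07] q [ -3.  32.  46. 100. -46.  83. -35.] t 16.15
```

Request:
step_arm(
  rows=[
    {"angular":[0,0,0],"slide":[0,0,0.003],"jaw":0},
    {"angular":[0,0,0],"slide":[0,0.005,0],"jaw":0},
    {"angular":[0,0,0],"slide":[0,0.005,0],"jaw":0},
    {"angular":[0,0,0],"slide":[0,0.005,0],"jaw":0},
    {"angular":[0,0,0],"slide":[0,0,0],"jaw":0},
  ],
)

```text
time_s: 16.77
tool_pos: [0.5231, -0.1829, 0.0654]
tool_rot: [-150.0, -0.2, -4.8]
force: [-0.2, -0.9, 5.7]
grip_width: 0.0133
grasp_force: 45.0
```

```bash
python3 -c "from h import *; bed()"
```

```text
bed xyz [-0.0002 -0.0034  0.018 ] rot [-149.99   -0.17   -4.8 ] F bed [2.1 0.1 5.4] tq [-0.68  0.28  0.06] q [ -2.  32.  46. 100. -46.  83. -35.] t 16.775
```

Request:
step_arm(
  rows=[
    {"angular":[0,0,0],"slide":[0,0.004,0],"jaw":0},
    {"angular":[0,0,0],"slide":[0,0.004,0],"jaw":0},
    {"angular":[0,0,0],"slide":[0,0,0],"jaw":0},
  ],
)

```text
time_s: 17.15
tool_pos: [0.5229, -0.1854, 0.064]
tool_rot: [-149.9, -0.2, -4.7]
force: [-0.3, 0.1, 7.3]
grip_width: 0.0134
grasp_force: 45.1
```

```bash
python3 -c "from h import *; bed()"
```

```text
bed xyz [-0.0031 -0.0034  0.0179] rot [-149.87   -0.16   -4.74] F bed [3.7 0.3 6.3] tq [-0.07  0.35  0.15] q [ -2.  33.  46. 100. -47.  83. -34.] t 17.15
```

Request:
step_arm(
  rows=[
    {"angular":[0,0,0],"slide":[0,0.004,0],"jaw":0},
    {"angular":[0,0,0],"slide":[0,0.004,0],"jaw":0},
    {"angular":[0,0,0],"slide":[0,0,0],"jaw":0},
    {"angular":[0,0,0],"slide":[0,0,0],"jaw":0},
  ],
)

```text
time_s: 17.65
tool_pos: [0.5229, -0.1853, 0.0639]
tool_rot: [-149.4, -0.2, -4.6]
force: [-2.1, 6.3, 15.9]
grip_width: 0.0138
grasp_force: 45.2
```

```bash
python3 - <<'E'
from h import *
bed()
b=env.read_camera("scene")[:,:,::-1]; a=env.read_camera("top")[:,:,::-1]
f=lambda i:cv2.resize(i,None,fx=3,fy=3,interpolation=cv2.INTER_CUBIC)
cv2.imwrite("pics/p4.png",f(b[180:320,210:370]))
E
```

```text
bed xyz [-0.0031 -0.0033  0.0178] rot [-149.44   -0.16   -4.57] F bed [13.3  2.6 10.7] tq [1.87 0.64 0.37] q [ -2.  33.  46. 100. -47.  83. -34.] t 17.65
```

View pics/p4.png

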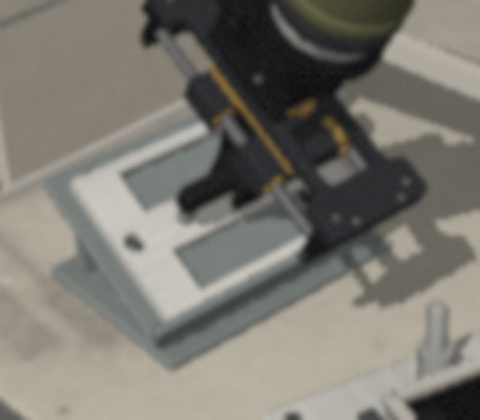

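The plate is flat on the bed and against the ledge: force stops it at bed x = -3.1 mm, and sideways it is about -3 mm. I'll relax, release and retreat along the normal.

Request:
step_arm(
  rows=[
    {"angular":[0,0,0],"slide":[0,-0.006,0],"jaw":0},
    {"angular":[0,0,0],"slide":[0,0,0],"jaw":0},
    {"angular":[0,0,0],"slide":[0,0,0],"jaw":0},
    {"angular":[0,0,0],"slide":[0,0,0],"jaw":0.4},
    {"angular":[0,0,0],"slide":[0,0,0],"jaw":0.4},
    {"angular":[0,0,0],"slide":[0,0,0],"jaw":0.4},
    {"angular":[0,0,0],"slide":[0,0,0],"jaw":0.4},
    {"angular":[0,0,0],"slide":[0,0,0],"jaw":0.4},
  ],
)

```text
time_s: 18.75
tool_pos: [0.5216, -0.1866, 0.0613]
tool_rot: [-150.0, 0.0, -4.8]
force: [-0.9, 0.3, -0.2]
grip_width: 0.0345
grasp_force: 0.0
```

```bash
python3 -c "from h import *; bed(); print(env.get_obs()['grip_width'])"
```

```text
bed xyz [-0.0056 -0.0022  0.0163] rot [-1.4999e+02  1.0000e-02 -4.7700e+00] F bed [ 0.1  0.9 -0.3] tq [-0.67  0.21  0.01] q [ -2.  33.  46. 100. -46.  83. -34.] t 18.75
0.03447412636693087
```

Request:
step_arm(
  rows=[
    {"angular":[0,0,0],"slide":[0,-0.004,-0.02],"jaw":0.4},
    {"angular":[0,0,0],"slide":[0,0,-0.03],"jaw":0.4},
    {"angular":[0,0,0],"slide":[0,0,-0.06],"jaw":0.4},
    {"angular":[0,0,0],"slide":[0,0,-0.1],"jaw":0.4},
    {"angular":[0,0,0],"slide":[0,0,-0.1],"jaw":0.4},
    {"angular":[0,0,0],"slide":[0,0,-0.1],"jaw":0.4},
    {"angular":[0,0,0],"slide":[0,0,0],"jaw":0.4},
    {"angular":[0,0,0],"slide":[0,0,0],"jaw":0.4},
  ],
)

```text
time_s: 19.75
tool_pos: [0.5131, -0.2873, 0.24]
tool_rot: [-150.0, -0.0, -4.8]
force: [-0.4, 0.6, -0.3]
grip_width: 0.0353
grasp_force: 0.0
```

```bash
python3 - <<'E'
from h import *
bed()
b=env.read_camera("scene")[:,:,::-1]; a=env.read_camera("top")[:,:,::-1]
f=lambda i:cv2.resize(i,None,fx=2,fy=2,interpolation=cv2.INTER_CUBIC)
cv2.imwrite("pics/p5.png",np.hstack([f(a[130:360,190:390]),f(b[130:360,190:390])]))
E
```

```text
bed xyz [-0.0037 -0.0019  0.2216] rot [-1.4999e+02 -2.0000e-02 -4.8000e+00] F bed [ 0.4  0.4 -0.6] tq [-0.64  0.27 -0.03] q [  6.  30.  50.  82. -42. 103. -38.] t 19.75
```

View pics/p5.png

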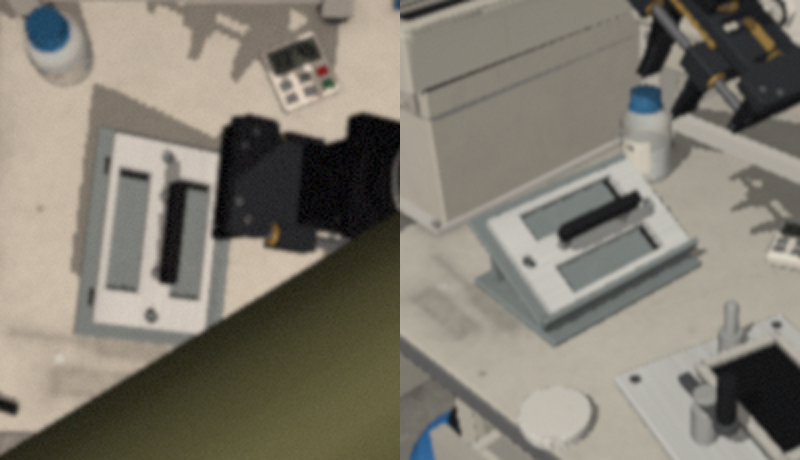

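The plate lies flat, centred and against the ledge. The latch is open, the bystanders are untouched and the gripper is clear.

```bash
python3 -c "from cell import env; print(env.sign_off())"
```

```text
the job is handed in; nothing more can be done
None
```

The job is handed in at about 20 s of the 53 s allowed: the latch is open, the plate is released flat on the slope, against the ledge and about 3 mm off centre, and the bystanders look undisturbed in the last pictures; the sign-off call returned no verdict.

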